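# Level the rocking clutch stand

## Task

The heavy clutch stand rocks because its two crank screws do not both reach the packing under them. Crank the left and the right screw down until the stand is level and sits firmly on all four feet, each carrying a fair share of its weight; do not jack it off its two fixed feet. Do not shift or lean hard on the stand, leave the small parts round it where they lie, and let go at the end.

Things in the scene. Friction and masses are not known exactly. Their poses are not given: they have to be found in the camera images.
- stand: Grey cast cross, 340 x 270 mm, with a clutch disc bolted on its middle, 5.7 kg in all, loose on the bench. Origin: under its centre, level with the undersides of the fixed feet. x runs along the short arms from the front to the back foot, y along the long arms to the left screw, z up (vertical when level). At the start it leans, about the line through the fixed feet, onto one of the screws (rarely it just balances).
- foot_front: Fixed domed rubber foot (24 mm across) under the end of the front short arm, 120 mm from the stand's centre along -x. Origin: its underside.
- foot_back: Fixed domed rubber foot, like the front one, 120 mm from the centre along +x. Origin: its underside.
- screw_left: Left levelling screw, at y = +155 mm in the stand. Origin: underside of its round foot (28 mm across). Clockwise from above it goes down through the stand, 4 mm a turn, with ample thread; stiffer under load. Below it a fixed steel packing plate, 60 x 60 mm, 4.5 to 7.5 mm high (unequal, not measured). With the stand level its foot would start 2 to 9 mm clear. Local x points away from the crank knob.
- screw_right: Right levelling screw, same as the left one, at y = -155 mm in the stand; also clockwise from above is down. The feet give a few tenths of a millimetre under load: past the point where the last foot just touches, about 1 mm more of screw travel shares the weight among all four feet, and 2 mm lifts the fixed feet. Pressing a crank down rocks the stand to that side through whatever gap is left.
- grip_left (a point): Point on the upright black crank knob of the left screw, 24 mm above the knob's foot, about 110 mm above the bench. The knob is 20 mm in diameter and 45 mm tall, revolves freely on its pin, and stands on a crank arm 35 mm from the screw's axis; the arm's top is at the knob's foot.
- grip_right (a point): The same point on the crank knob of the right screw.
- axis_left (a point): Point on the left screw's axis at the same height as grip_left: the centre of the circle on which the knob runs (radius 35 mm).
- axis_right (a point): Point on the right screw's axis at the same height as grip_right.
- bolt: Steel hexagon bolt, 54 mm long, lying in front of the stand's left arm. It is a bystander, loose on the bench; leave it.
- bearing: Round ball bearing, 48 mm across and 18 mm high, behind the stand's right arm. It is a bystander, loose on the bench; leave it.
- pad: Brake lining pad, 40 x 61 x 14 mm, behind the stand's left arm. It is a bystander, loose on the bench; leave it.
- spring: Coil spring, 58 mm long and 30 mm thick, lying in front of the stand's right arm. It is a bystander, loose on the bench; leave it.
- ring_spanner: Combination spanner, 128 mm long, out to the left of the stand. It is a bystander, loose on the bench; leave it.
- marker: Paint marker pen, 121 mm long, out to the right of the stand. It is a bystander, loose on the bench; leave it.

How it is judged:
By the outcome, as a careful person would: the job done as asked, in the order asked, and still so for the second after the job is handed in, with the robot touching nothing.
It also fails if it takes over 64 s, if anything falls off the work surface, if the arm or the gripper's body presses on something with over 40 N, if the wrist force passes 120 N, or if a joint passes its speed limit or range.

## Robot

A 6-joint arm with a two-finger parallel gripper is mounted at the origin on a cart in front of the work surface, level with it; the furniture and walls round the work are solid. World frame = base frame: x ahead of the robot, y to its left, z up, the work surface at z = 0. Lengths are in m, angles in rad, forces in N, time in s.
With the tool pointing down it reaches from about 0.375 to 0.975 m from the base axis. Payload 3.8 kg.
Tool frame: the origin (TCP) lies midway between the tips of the shut fingers; the grasp point (between the pads) lies 19 mm behind it; x points along the fingers, y is the direction in which the jaws open and shut, and the axes are right-handed (so a half turn about x gives the same grasp; the last joint's range is limited). The gripper opens to 88 mm and grips with 3 to 60 N. Pads are 18 mm wide; open, the fingers measure 123 mm over their backs; the gripper's body (75 mm by 187 mm) begins 45 mm behind the grasp point.
Start: joints at [1.288, 0.264, 1.604, -0, 1.274, -0.037], TCP at [0.164, 0.655, 0.239] pointing down, gripper open.
Joint ranges: [-2.63, 2.63], [-0.94, 2.18], [0.31, 2.57], [-1.31, 4.45], [0, 2.66], [-2.55, 2.55]. Speed limits (rad/s): [2.57, 2.57, 3.14, 3.14, 3.14, 3.14].

## Interface

Orientations are given as a rotation vector (axis times angle).
In Python, from cell import manip, inverse_kinematics, cams, order gives the robot as it stands. Calls block until the motion is done:
- manip.move_pose(position, orientation): joint-space move of the TCP to a pose.
- manip.move_linear(position, rate=0.15, rot=None): straight line of the TCP; rot=None keeps the orientation; rate is the mean speed in m/s.
- manip.set_joints(angles): joint-space move.
- manip.set_gripper(opening, force=None): finger opening in m; force is the grip in N (None keeps the last); returns when the fingers have stopped.
- manip.dwell(seconds).
- inverse_kinematics(position, orientation): joint angles nearest the present ones, or None.
- manip.state(): the state.
- cams.capture(name): name is "side" or "top" or "wrist"; returns a dict with "image" (384x512x3 uint8, blue, green, red), "z_map" (384x512 float32, m along the optical axis (not along the pixel's ray), 0 where there is no reading), "intrinsics" (3x3 intrinsics, pixels), "position" and "orientation" of the camera in the world; the wrist camera has in their place "T_tool_cam" (4x4, takes a point from camera to tool coordinates, whose origin is the TCP and whose axes are the tool frame's). Camera axes: x right, y down, z forward; pixel columns grow to the right and rows downward; lengths in m; the calibration is good to about 2 mm. A picture is of the moment at which its call begins: read the wrist's pose just before it.
A pose or a line that the arm cannot do raises manip.IKError and nothing moves.
- order.close_job(): hands the job in, once; it reports no verdict.
The state is a dict: "clock": time; "joint_pos": joint angles; "joint_velocities": joint speeds; "tau": joint torques, N m; "tool_pos": TCP position; "tcp_rot": TCP orientation; "contact_force": force on the tool from outside, world axes, zero at the start; "moment": the same for the moment, N m; "gripper_width": finger opening in m.
Only numpy, scipy, OpenCV 4.12 (cv2) and the standard library are available. Lean on these libraries where they do the work, as an engineer would, in place of code of your own. Each camera call takes 0.05 s, during which the arm holds its last target.

## Working session

There is one attempt and no reset: what is moved stays moved. The work goes in short steps, each a Python script; the robot and the scene stay as the last script left them, time stands still between calls to the robot, and variables do not carry over. Pictures are saved under pics/ and viewed, and the job is handed in when it is done.

```bash
ls; mkdir -p pics
python3 - <<'E'
from cell import manip, cams
import cv2,numpy as np
print(manip.state())
for n in ("side","top","wrist"):
    c=cams.capture(n); cv2.imwrite(f"pics/{n}0.png",c["image"]); np.savez(f"{n}0.npz",**c)
    print(n,{k:v for k,v in c.items() if k not in("image","z_map")})
E
```

```text
pics
{'clock': 0.0, 'joint_pos': array([ 1.28808742e+00,  2.64763010e-01,  1.60537971e+00,  1.54608191e-05,
        1.27373774e+00, -3.69095061e-02]), 'joint_velocities': array([ 0.00151712, -0.00039285, -0.00097985, -0.00064043, -0.00032817,
       -0.00170587]), 'tau': array([-3.06271031e-04, -5.02122474e+01, -3.56880069e+01,  7.26652262e-02,
        2.96928466e-02, -1.88180875e-04]), 'tool_pos': array([0.1640483 , 0.65400929, 0.23737831]), 'tcp_rot': array([ 0.19120027,  1.56254728, -0.19475198]), 'contact_force': array([-0.31044974, -1.14058903,  1.29758083]), 'moment': array([0.00887318, 0.0271756 , 0.0051276 ]), 'gripper_width': 0.08825907639521864}
side {'intrinsics': array([[395.64236479,   0.        , 259.40808715],
       [  0.        , 395.64236479, 196.73356076],
       [  0.        ,   0.        ,   1.        ]]), 'position': array([0.45776485, 0.8209949 , 0.78284427]), 'orientation': array([-0.14156365,  2.77967756, -1.35400517])}
top {'intrinsics': array([[410.57437347,   0.        , 254.81044247],
       [  0.        , 410.57437347, 184.41461458],
       [  0.        ,   0.        ,   1.        ]]), 'position': array([ 0.34879089, -0.01659565,  1.16167105]), 'orientation': array([-2.10658502,  2.11535405, -0.23504754])}
wrist {'intrinsics': array([[344.72162179,   0.        , 253.62008003],
       [  0.        , 344.72162179, 198.98136526],
       [  0.        ,   0.        ,   1.        ]]), 'T_tool_cam': array([[-1.08844557e-03, -3.15230341e-01,  9.49014566e-01,
        -1.46880345e-01],
       [ 9.99999368e-01, -7.63818699e-05,  1.12154970e-03,
         1.56460518e-04],
       [-2.81058987e-04,  9.49015187e-01,  3.15230225e-01,
        -8.15622270e-02],
       [ 0.00000000e+00,  0.00000000e+00,  0.00000000e+00,
         1.00000000e+00]])}
```

View pics/top0.png

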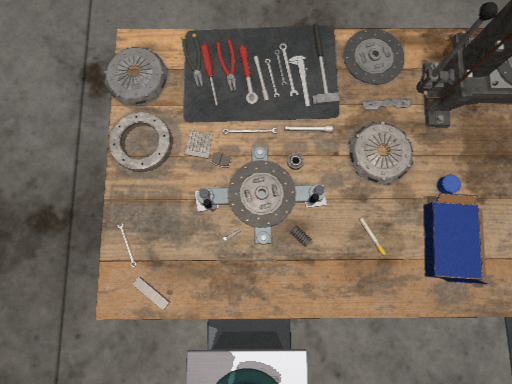

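View pics/side0.png

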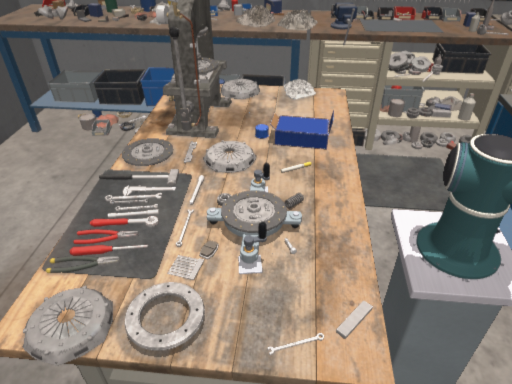

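View pics/wrist0.png

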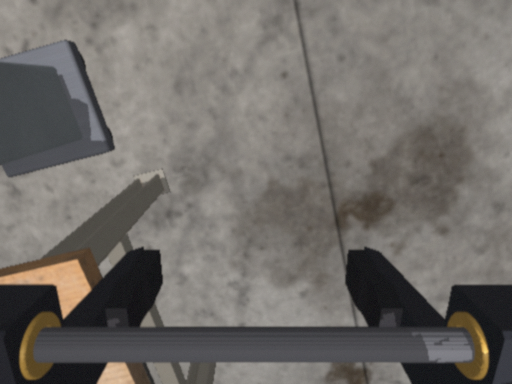

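```bash
cat > h.py <<'E'
import numpy as np, cv2
from scipy.spatial.transform import Rotation as R
def cloud(c, Tw=None):
    K=c["intrinsics"]; z=c["z_map"].astype(float)
    v,u=np.mgrid[:z.shape[0],:z.shape[1]]
    p=np.stack([(u-K[0,2])/K[0,0]*z,(v-K[1,2])/K[1,1]*z,z],-1)
    if Tw is None:
        Rm=R.from_rotvec(c["orientation"]).as_matrix(); t=c["position"]
    else: Rm,t=Tw[:3,:3],Tw[:3,3]
    w=p@Rm.T+t; w[z<=0]=np.nan
    return w
def wristT(st,c):
    T=np.eye(4);T[:3,:3]=R.from_rotvec(st["tcp_rot"]).as_matrix();T[:3,3]=st["tool_pos"]
    return T@c["T_tool_cam"]
E
python3 - <<'E'
from h import *
for n,(x0,x1,y0,y1) in dict(top=(180,340,140,250),side=(190,320,160,280)).items():
    c=dict(np.load(n+"0.npz")); w=cloud(c)
    im=c["image"][y0:y1,x0:x1]; cv2.imwrite(f"pics/{n}crop.png",cv2.resize(im,None,fx=5,fy=5,interpolation=cv2.INTER_CUBIC))
    h=w[...,2]; g=c["image"].max(-1)
    m=(g<60)&(h>0.07)&(h<0.2)&(np.abs(w[...,0]-0.4)<.25)&(abs(w[...,1])<0.3)
    k,l,s,ce=cv2.connectedComponentsWithStats(m.astype(np.uint8))
    for i in range(1,k):
        if s[i,4]>8: 
            q=w[l==i]; print(n,ce[i],s[i,4],np.median(q,0),q.min(0),q.max(0))
E
```

```text
top [313.43076923 198.04615385] 65 [ 0.53982785 -0.17532255  0.12410372] [ 0.53228787 -0.18771039  0.08367394] [ 0.54931175 -0.1677536   0.13039001]
top [207.17241379 203.44827586] 58 [0.52523085 0.09733126 0.13239245] [0.51726999 0.0900176  0.08553877] [0.5365366  0.10741799 0.13891078]
side [266.       170.296875] 64 [ 0.54053638 -0.1684667   0.10807948] [ 0.53442298 -0.17492399  0.08255626] [ 0.54736399 -0.16355708  0.12926219]
side [261.99082569 230.35779817] 109 [0.52573095 0.1086582  0.1180904 ] [0.51624666 0.10034186 0.0878374 ] [0.53608447 0.11291044 0.13733167]
```

Run:
```python
from h import *
c=dict(np.load("top0.npz")); w=cloud(c)
for p in [(262,193),(260,151),(264,238),(205,196),(318,192),(207,193),(318,188),(232,235),(300,160)]:
    print(p,w[p[1],p[0]].round(4))
```

```text
(262, 193) [ 0.5684 -0.0447  0.044 ]
(260, 151) [ 0.687  -0.0399  0.0532]
(264, 238) [ 0.4432 -0.0488  0.0543]
(205, 196) [0.5517 0.1077 0.0904]
(318, 192) [ 0.5629 -0.1939  0.083 ]
(207, 193) [0.5589 0.1021 0.0946]
(318, 188) [ 0.5737 -0.1942  0.0837]
(232, 235) [0.4559 0.0394 0.0087]
(300, 160) [ 0.6707 -0.1563  0.0164]
```

View pics/topcrop.png

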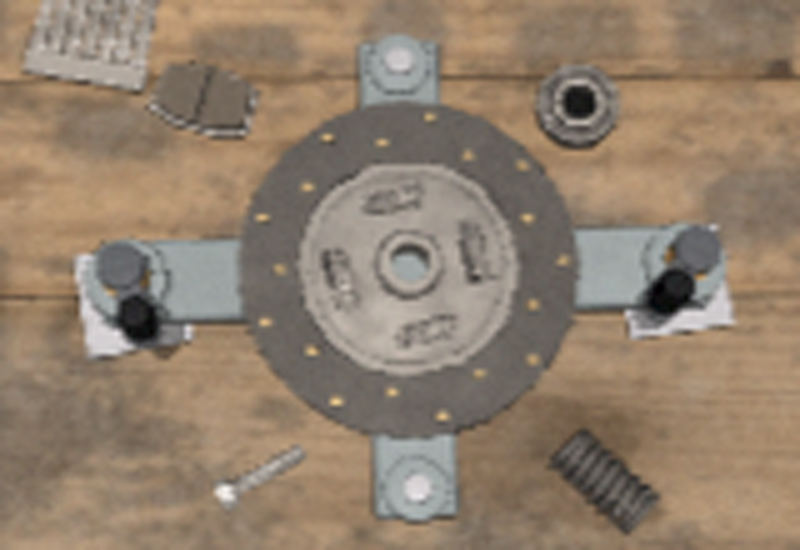

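View pics/sidecrop.png

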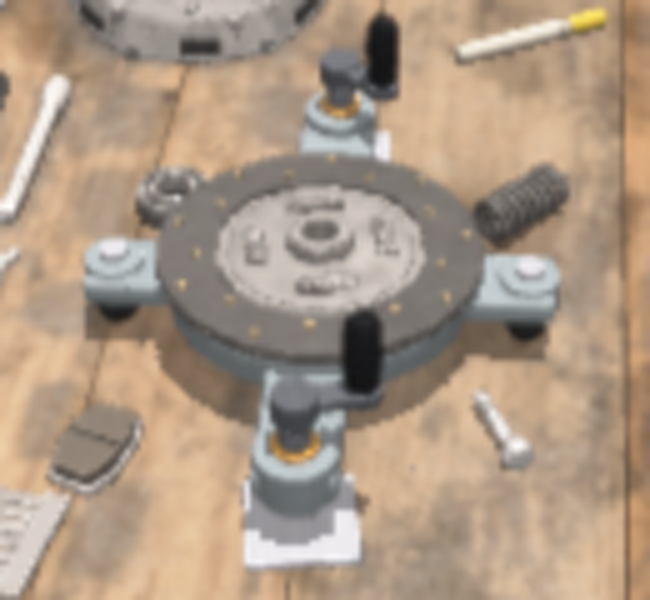

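Run:
```python
from cell import manip, cams
from h import *
manip.move_pose([0.43,-0.045,0.32],[0,np.pi/2,0])
st=manip.state(); c=cams.capture("wrist"); print(st["clock"],st["tool_pos"],st["tcp_rot"],st["contact_force"])
cv2.imwrite("pics/w1.png",cv2.resize(c["image"],(768,576))); np.savez("w1.npz",T=wristT(st,c),**c)
```

```text
2.8083 [ 0.43018253 -0.04453212  0.31990464] [-4.54710080e-04  1.57091509e+00  8.03004428e-04] [-0.64270801  0.10742406 -0.00906212]
```

View pics/w1.png

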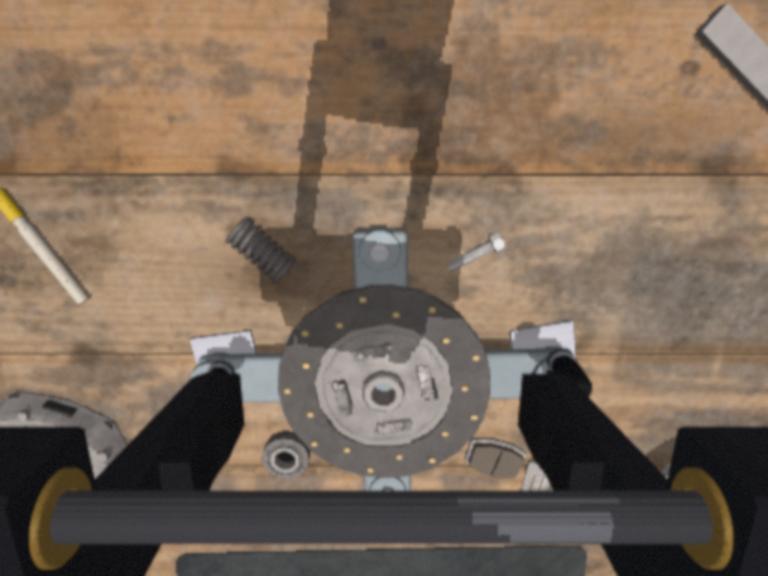

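Run:
```python
from cell import manip, cams
from h import *
manip.set_gripper(0.045,20)
manip.move_linear([0.40,-0.045,0.36],rate=0.15,rot=[0,np.pi/2,0])
manip.dwell(0.2)
st=manip.state(); c=cams.capture("wrist"); print(st["clock"],st["tool_pos"],st["tcp_rot"],st["contact_force"])
cv2.imwrite("pics/w2.png",cv2.resize(c["image"],(768,576))); np.savez("w2.npz",T=wristT(st,c),**c)
```

```text
4.3167 [ 0.39987891 -0.04491309  0.35881287] [2.53493577e-04 1.57269643e+00 3.64923042e-04] [ 0.45860947 -0.2058354   0.27980384]
```

View pics/w2.png

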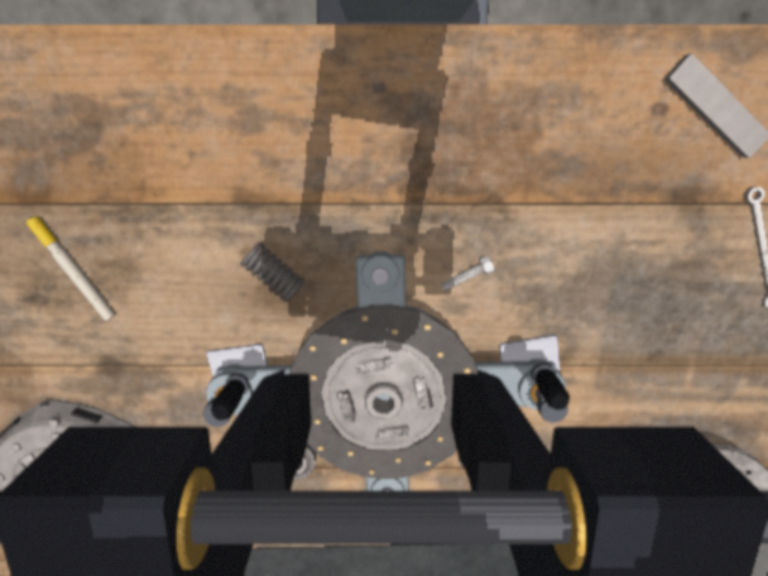

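```bash
cat >> h.py <<'E'
def plane(q,it=4,th=0.0015):
    m=np.ones(len(q),bool)
    for _ in range(it):
        A=np.c_[q[m,:2],np.ones(m.sum())]; s=np.linalg.lstsq(A,q[m,2],rcond=None)[0]
        r=q[:,2]-np.c_[q[:,:2],np.ones(len(q))]@s; m=np.abs(r)<max(th,0) if _ else np.abs(r)<0.006
    return s,r[m].std(),m.sum()
def tilt(w,cen,yaw):
    """slopes of disc ring plane minus bench plane, along stand axes (x,y)"""
    d=np.hypot(w[...,0]-cen[0],w[...,1]-cen[1]); h=w[...,2]
    ring=(d>.055)&(d<.078)&(h>.02)&(h<.075)
    b=(d>.10)&(d<.32)&(np.abs(h)<.008)
    s,e,n=plane(w[ring]); sb,eb,nb=plane(w[b],th=.003)
    u=np.array([np.cos(yaw),np.sin(yaw)]);v=np.array([-u[1],u[0]])
    zc=s[0]*cen[0]+s[1]*cen[1]+s[2]-(sb[0]*cen[0]+sb[1]*cen[1]+sb[2])
    ds=s[:2]-sb[:2]
    return dict(sx=ds@u,sy=ds@v,zc=zc,e=e,n=n,eb=eb,bench=sb.round(4))
E
python3 - <<'E'
from h import *
cen=np.array([.565,-.0443]);yaw=0.037
for n in ("top0","side0","w1","w2"):
    c=dict(np.load(n+".npz")); w=cloud(c,c.get("T")); h=w[...,2]
    print(n,tilt(w,cen,yaw))
    g=c["image"].max(-1)
    for y in (.105,-.18):
        m=(h>.10)&(h<.15)&(np.hypot(w[...,0]-.535,w[...,1]-y)<.04)
        if m.sum()<5: continue
        q=w[m]; t=np.percentile(q[:,2],95); k=q[q[:,2]>t-.003]
        print('  knob',y,m.sum(),'top z',t.round(4),'top ctr',k.mean(0).round(4),((k.min(0)+k.max(0))/2).round(4), 'all',((q.min(0)+q.max(0))/2).round(4))
E
```

```text
top0 {'sx': np.float64(-0.004771465252917465), 'sy': np.float64(0.0233458916588582), 'zc': np.float64(0.06006028269734782), 'e': np.float64(0.0008441228201851082), 'n': np.int64(619), 'eb': np.float64(0.0015533720150544565), 'bench': array([ 0.0044, -0.0002, -0.003 ])}
  knob 0.105 60 top z 0.1371 top ctr [0.527  0.0993 0.1358] [0.5275 0.0996 0.1366] all [0.5269 0.0996 0.1227]
  knob -0.18 60 top z 0.1286 top ctr [ 0.5422 -0.1781  0.1272] [ 0.5423 -0.1774  0.128 ] all [ 0.5408 -0.1777  0.1159]
side0 {'sx': np.float64(-0.002434881162485303), 'sy': np.float64(0.028937094903578337), 'zc': np.float64(0.060058105026282206), 'e': np.float64(0.0007975997899590298), 'n': np.int64(481), 'eb': np.float64(0.0013926701703484822), 'bench': array([ 0.0044,  0.0013, -0.0027])}
  knob 0.105 109 top z 0.136 top ctr [0.5264 0.1021 0.1356] [0.5264 0.1    0.1358] all [0.5262 0.1026 0.119 ]
  knob -0.18 65 top z 0.1281 top ctr [ 0.5407 -0.1735  0.1275] [ 0.5415 -0.1741  0.1277] all [ 0.5413 -0.1728  0.115 ]
w1 {'sx': np.float64(-0.004708045503900127), 'sy': np.float64(0.026200909373842788), 'zc': np.float64(0.06004955723998645), 'e': np.float64(0.0007141014719451658), 'n': np.int64(4111), 'eb': np.float64(0.0010006153766597135), 'bench': array([ 0.004 ,  0.0013, -0.0016])}
  knob 0.105 295 top z 0.1369 top ctr [0.524  0.1016 0.1362] [0.5247 0.1012 0.1359] all [0.5237 0.0996 0.119 ]
w2 {'sx': np.float64(-0.005660931768944796), 'sy': np.float64(0.02585958812731543), 'zc': np.float64(0.05988042337460174), 'e': np.float64(0.0007260818247938444), 'n': np.int64(3031), 'eb': np.float64(0.001016239003096122), 'bench': array([ 0.0048,  0.0013, -0.0019])}
  knob 0.105 386 top z 0.1373 top ctr [0.5267 0.0991 0.1363] [0.5266 0.0991 0.1365] all [0.5255 0.0993 0.1195]
  knob -0.18 336 top z 0.1288 top ctr [ 0.5414 -0.1775  0.1277] [ 0.5418 -0.1774  0.1278] all [ 0.5404 -0.1773  0.1149]
```

Run:
```python
from h import *
from scipy.optimize import least_squares
for n in ("top0","w2","w1"):
    c=dict(np.load(n+".npz")); w=cloud(c,c.get("T")); h=w[...,2]
    for y,t in ((.11,.092),(-.195,.0835)):
        m=(h>t-.006)&(h<t+.008)&(np.hypot(w[...,0]-.563,w[...,1]-y)<.03)
        q=w[m]
        if len(q)>5: print(n,y,len(q),np.median(q,0).round(4),((np.percentile(q,3,0)+np.percentile(q,97,0))/2).round(4),np.ptp(q,0).round(3))
    # disc mask centre
    d=np.hypot(w[...,0]-.565,w[...,1]+.044)
    m=(h>.048)&(h<.08)&(d<.11)&(c["image"].max(-1)<140)
    k,l,s,ce=cv2.connectedComponentsWithStats(m.astype(np.uint8)); i=1+np.argmax(s[1:,4])
    cn=cv2.findContours((l==i).astype(np.uint8),cv2.RETR_EXTERNAL,cv2.CHAIN_APPROX_NONE)[0][0][:,0]
    p=w[cn[:,1],cn[:,0],:2]
    f=least_squares(lambda a:np.hypot(p[:,0]-a[0],p[:,1]-a[1])-a[2],[.565,-.044,.085],loss='soft_l1',f_scale=.001)
    print('disc',n,f.x.round(4),len(p))
c=dict(np.load("top0.npz"));w=cloud(c);g=c["image"]
for nm,(x,y) in dict(f=(416,487),b=(398,58),L=(122,263),Rr=(697,248),disc=(408,264)).items():
    u,v=x/5+180-.4,y/5+140-.4
    print(nm,u,v,np.nanmedian(w[int(round(v))-1:int(round(v))+2,int(round(u))-1:int(round(u))+2].reshape(-1,3),0).round(4))
```

```text
top0 0.11 89 [0.5584 0.1105 0.0918] [0.5573 0.1117 0.0921] [0.031 0.024 0.012]
top0 -0.195 79 [ 0.5685 -0.1945  0.0833] [ 0.5693 -0.1956  0.0825] [0.047 0.038 0.011]
disc top0 [ 0.5655 -0.0418  0.0923] 191
w2 0.11 187 [0.5621 0.1088 0.0938] [0.5597 0.1113 0.0916] [0.032 0.028 0.01 ]
w2 -0.195 127 [ 0.5739 -0.2019  0.0843] [ 0.559  -0.1958  0.0829] [0.047 0.04  0.013]
disc w2 [ 0.5649 -0.0419  0.092 ] 383
disc w1 [ 0.5653 -0.0416  0.0929] 383
f 262.8 237.0 [ 0.4461 -0.0462  0.0543]
b 259.20000000000005 151.2 [ 0.687  -0.0371  0.0534]
L 204.0 192.2 [0.5622 0.1102 0.0924]
Rr 319.0 189.2 [ 0.5707 -0.1967  0.0844]
disc 261.20000000000005 192.4 [ 0.5711 -0.042   0.044 ]
```

```bash
cat > crank.py <<'E'
from cell import manip, cams
from h import *
import json
ROT=[0,np.pi/2,0]
def crank(ax,phi0,deg,z0,F0,off=np.zeros(3),r=.035,step=15,rate=.12,zturn=0.0,gain=1e-4,verbose=True,stop=None):
    """cw by deg from angle phi0; z falls zturn per turn. returns phi,log,off(3)"""
    off=np.array(off,float); n=max(1,int(round(deg/step))); log=[]
    for k in range(1,n+1):
        a=np.radians(deg*k/n); phi=phi0-a
        e=np.array([np.cos(phi),np.sin(phi),0.])
        p=np.array([ax[0],ax[1],z0-zturn*a/2/np.pi])+r*e+off
        manip.move_linear(p,rate=rate)
        s=manip.state(); f=s["contact_force"]-F0
        t=np.array([e[1],-e[0],0.])   # cw direction
        fr,ft,fz=f@e,f@t,f[2]
        log.append([s["clock"],np.degrees(a),fr,ft,fz,*(s["tool_pos"]-p)*1e3])
        off+=gain*(fr*e)+np.array([0,0,gain*fz])
        if verbose: print("t%.2f a%5.0f  Fr%6.1f Ft%6.1f Fz%6.1f  err mm %5.2f %5.2f %5.2f"%tuple(log[-1]), 'off',(off*1e3).round(1))
        if stop and stop(log): break
    return phi,np.array(log),off
E
python3 - <<'E'
from crank import *
k=np.array([.5418,-.177]);ax=np.array([.5704,-.1982])
manip.set_gripper(.038,12)
manip.move_linear([*k,.16],rate=.25,rot=ROT)
manip.move_linear([*k,.093],rate=.12)
manip.dwell(.1)
F0=manip.state()["contact_force"]; print(manip.state()["clock"],F0,manip.state()["tool_pos"])
manip.set_gripper(.0,12); s=manip.state()
print(s["clock"],s["gripper_width"],s["contact_force"]-F0,s["tool_pos"])
c=cams.capture("wrist");cv2.imwrite("pics/g1.png",c["image"])
json.dump(dict(F0=list(F0)),open("R.json","w"))
E
```

```text
6.7583 [ 0.29368383  0.06459433 -0.15174694] [ 0.54279478 -0.1773096   0.09431746]
7.1667 0.01981498918311752 [-0.12934234 -0.25375069  2.88122669] [ 0.54223381 -0.17733242  0.09361467]
```

View pics/g1.png

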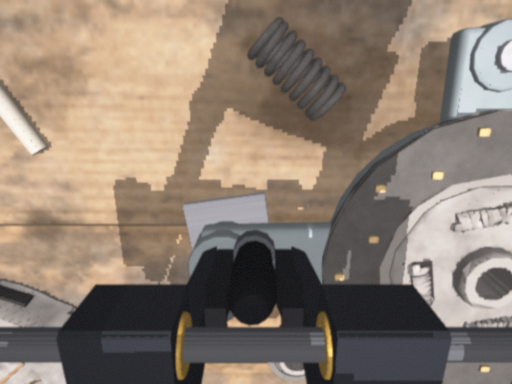

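Run:
```python
from crank import *
F0=np.array(json.load(open("R.json"))["F0"])
k=np.array([.5418,-.177]);ax=np.array([.5704,-.1982])
d=k-ax; phi0=np.arctan2(d[1],d[0])
off=np.array([*(d-.035*d/np.linalg.norm(d)),0])*0
phi,log,off=crank(ax,phi0,60,.093,F0,off)
json.dump(dict(F0=list(F0),phi=phi,off=list(off),done=60),open("R.json","w"))
s=manip.state();print(s["clock"],s["gripper_width"])
```

```text
t7.47 a   15  Fr   1.6 Ft  -0.2 Fz   5.9  err mm  0.47  0.42  0.72 off [-0.1  0.1  0.6]
t7.72 a   30  Fr   1.6 Ft   1.0 Fz   3.6  err mm  0.52  0.39  0.24 off [-0.2  0.3  1. ]
t7.97 a   45  Fr   1.8 Ft  -0.1 Fz   2.8  err mm  0.29  0.20 -0.06 off [-0.2  0.4  1.2]
t8.22 a   60  Fr   0.9 Ft   1.0 Fz   0.7  err mm  0.09  0.07 -0.30 off [-0.2  0.5  1.3]
8.2167 0.019798957370899952
```

Run:
```python
from crank import *
J=json.load(open("R.json"));F0=np.array(J["F0"])
ax=np.array([.5704,-.1982])
phi,log,off=crank(ax,J["phi"],260,.093,F0,J["off"],step=20,rate=.2)
json.dump(dict(F0=list(F0),phi=phi,off=list(off),done=J["done"]+260),open("R.json","w"))
s=manip.state();print(s["clock"],s["gripper_width"],s["contact_force"]-F0)
c=cams.capture("side");cv2.imwrite("pics/s2.png",cv2.resize(c["image"][150:290,180:330],None,fx=5,fy=5));w=cloud(c)
print(tilt(w,np.array([.5653,-.042]),.033))
c=cams.capture("top");w=cloud(c)
print(tilt(w,np.array([.5653,-.042]),.033))
```

```text
t8.47 a   20  Fr   1.7 Ft   0.5 Fz  -0.9  err mm  0.25 -0.01 -0.42 off [-0.1  0.7  1.2]
t8.72 a   40  Fr   2.5 Ft   1.0 Fz  -2.0  err mm  0.11 -0.22 -0.40 off [0.1 0.9 1. ]
t8.97 a   60  Fr   2.1 Ft   0.7 Fz  -2.7  err mm -0.17 -0.44 -0.37 off [0.3 0.9 0.7]
t9.22 a   80  Fr   2.5 Ft   2.3 Fz  -2.1  err mm -0.36 -0.63 -0.22 off [0.5 1.  0.5]
t9.47 a  100  Fr   0.8 Ft   1.0 Fz  -3.0  err mm -0.68 -0.47 -0.25 off [0.6 0.9 0.2]
t9.72 a  120  Fr   1.0 Ft   2.0 Fz  -2.6  err mm -0.85 -0.17 -0.23 off [ 0.7  0.9 -0. ]
t9.97 a  140  Fr  -0.6 Ft   1.6 Fz  -1.3  err mm -0.93  0.15 -0.25 off [ 0.7  0.9 -0.2]
t10.22 a  160  Fr  -1.4 Ft   1.9 Fz  -1.5  err mm -0.75  0.38 -0.18 off [ 0.6  1.1 -0.3]
t10.47 a  180  Fr  -1.1 Ft   2.7 Fz   0.1  err mm -0.41  0.41 -0.04 off [ 0.6  1.2 -0.3]
t10.72 a  200  Fr  -0.4 Ft   2.4 Fz  -1.1  err mm -0.17  0.38  0.03 off [ 0.6  1.2 -0.4]
t10.97 a  220  Fr   0.9 Ft   1.8 Fz  -0.5  err mm  0.06  0.17  0.21 off [ 0.6  1.1 -0.5]
t11.22 a  240  Fr   1.8 Ft   1.2 Fz   1.8  err mm  0.10  0.12  0.34 off [ 0.4  1.1 -0.3]
t11.47 a  260  Fr   1.5 Ft   1.1 Fz   2.5  err mm  0.04  0.35  0.18 off [ 0.3  1.1 -0. ]
11.4667 0.019832903255493462 [-1.52105036  1.02430188  2.52352638]
{'sx': np.float64(-0.003561845245853402), 'sy': np.float64(0.004538435888431991), 'zc': np.float64(0.06021403257385144), 'e': np.float64(0.0007877350571192576), 'n': np.int64(473), 'eb': np.float64(0.0013880838089296776), 'bench': array([ 0.0044,  0.0014, -0.0027])}
{'sx': np.float64(-0.009558145732867661), 'sy': np.float64(0.004675492186828436), 'zc': np.float64(0.06000541955245913), 'e': np.float64(0.0008278012896260677), 'n': np.int64(618), 'eb': np.float64(0.0015574111129355507), 'bench': array([ 0.0047, -0.0005, -0.0032])}
```

View pics/s2.png

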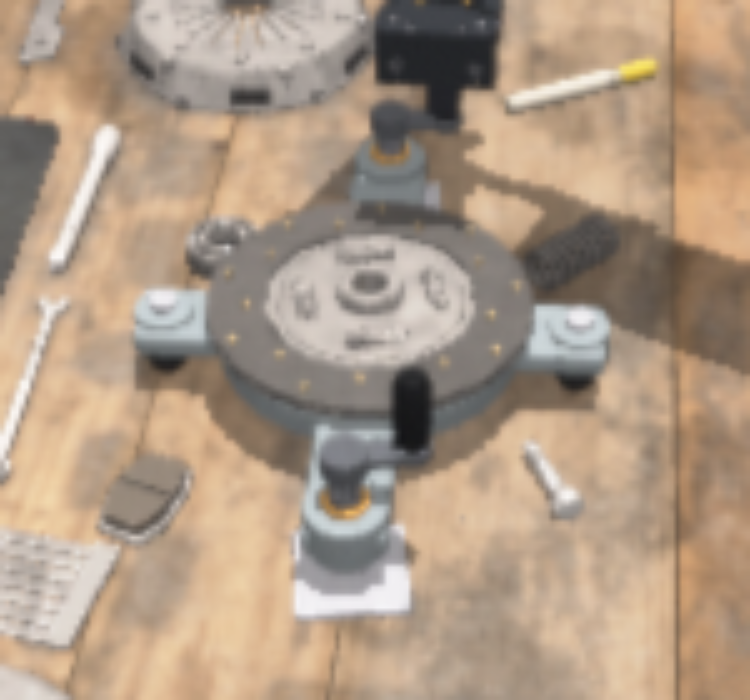

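Run:
```python
from crank import *
J=json.load(open("R.json"));F0=np.array(J["F0"])
ax=np.array([.5704,-.1982]); cen=np.array([.5653,-.042])
phi,log,off=crank(ax,J["phi"],55,.093,F0,J["off"],step=18,rate=.2)
json.dump(dict(F0=list(F0),phi=phi,off=list(off),done=J["done"]+55),open("R.json","w"))
manip.set_gripper(.038); p=manip.state()["tool_pos"]
manip.move_linear([p[0],p[1],.16],rate=.2)
manip.move_linear([.40,-.045,.36],rate=.3,rot=ROT); manip.dwell(.15)
st=manip.state(); c=cams.capture("wrist"); print(st["clock"],st["tool_pos"])
w=cloud(c,wristT(st,c)); h=w[...,2]; print('wrist',tilt(w,cen,.033)); cv2.imwrite("pics/w3.png",c["image"])
m=(h>.10)&(h<.15)&(np.hypot(w[...,0]-.527,w[...,1]-.1)<.03); q=w[m]; t=np.percentile(q[:,2],95); k=q[q[:,2]>t-.003]
print('Lknob',t,k.mean(0),(k.min(0)+k.max(0))/2)
for n in("side","top"):
    c=cams.capture(n); print(n,tilt(cloud(c),cen,.033))
```

```text
t11.82 a   18  Fr   2.7 Ft   1.6 Fz   3.1  err mm  0.02  0.26  0.00 off [0.  1.1 0.3]
t12.07 a   37  Fr   2.5 Ft   1.0 Fz   1.1  err mm  0.07  0.39 -0.22 off [-0.2  1.3  0.4]
t12.32 a   55  Fr   3.4 Ft   0.8 Fz   0.0  err mm  0.14  0.46 -0.29 off [-0.4  1.5  0.4]
14.4917 [ 0.3998521  -0.04537222  0.35797705]
wrist {'sx': np.float64(-0.005530336076463026), 'sy': np.float64(0.0022033462312503723), 'zc': np.float64(0.060001413937685134), 'e': np.float64(0.0007408547944583004), 'n': np.int64(2519), 'eb': np.float64(0.0010091180660036021), 'bench': array([ 0.0045,  0.0012, -0.0018])}
Lknob 0.13350926901618967 [0.52662317 0.10242646 0.13262558] [0.52698598 0.1024833  0.13264264]
side {'sx': np.float64(-0.006533976781964249), 'sy': np.float64(-0.0005919296468748283), 'zc': np.float64(0.060337600452914364), 'e': np.float64(0.0007520550073157811), 'n': np.int64(507), 'eb': np.float64(0.0013921181778400267), 'bench': array([ 0.0045,  0.0013, -0.0028])}
top {'sx': np.float64(-0.001992468725638608), 'sy': np.float64(0.0007369266837519332), 'zc': np.float64(0.060064510691337586), 'e': np.float64(0.0008419697191050007), 'n': np.int64(261), 'eb': np.float64(0.0015543886603161345), 'bench': array([ 0.0045, -0.0001, -0.0031])}
```

Run:
```python
from crank import *
cen=np.array([.5653,-.042])
k=np.array([.5268,.1023]);ax=np.array([.5602,.1144]); d=k-ax; phi0=np.arctan2(d[1],d[0])
manip.move_linear([*k,.17],rate=.3,rot=ROT)
manip.move_linear([*k,.098],rate=.15); manip.dwell(.1)
F0=manip.state()["contact_force"]
manip.set_gripper(.0,12); s=manip.state(); print(s["clock"],s["gripper_width"],s["contact_force"]-F0)
phi,log,off=crank(ax,phi0,180,.098,F0,step=20,rate=.2,zturn=.004)
json.dump(dict(F0=list(F0),phi=phi,off=list(off),done=180,z=.098-.002),open("L.json","w"))
for n in("side","top"):
    c=cams.capture(n); print(n,tilt(cloud(c),cen,.033))
```

```text
16.8417 0.01981608505024579 [-1.52205468  0.53425936  2.3762183 ]
t17.09 a   20  Fr   2.0 Ft   0.9 Fz   2.2  err mm  0.20  0.62  0.37 off [-0.2  0.   0.2]
t17.34 a   40  Fr   1.9 Ft   1.4 Fz   1.8  err mm  0.51  0.53  0.28 off [-0.4  0.1  0.4]
t17.59 a   60  Fr   0.4 Ft  -0.0 Fz   1.2  err mm  0.68  0.32  0.17 off [-0.4  0.1  0.5]
t17.84 a   80  Fr   0.1 Ft   0.6 Fz   1.4  err mm  0.61  0.10  0.06 off [-0.4  0.1  0.7]
t18.09 a  100  Fr  -0.5 Ft   0.9 Fz   0.9  err mm  0.44 -0.07  0.08 off [-0.4  0.1  0.7]
t18.34 a  120  Fr   0.2 Ft   0.2 Fz   0.3  err mm  0.38 -0.10  0.11 off [-0.4  0.1  0.8]
t18.59 a  140  Fr  -0.1 Ft   0.9 Fz   1.1  err mm  0.37 -0.16  0.13 off [-0.4  0.1  0.9]
t18.84 a  160  Fr   1.5 Ft   1.3 Fz   0.4  err mm  0.40 -0.27  0.10 off [-0.3  0.2  0.9]
t19.09 a  180  Fr   1.9 Ft   1.3 Fz  -0.5  err mm  0.20 -0.39  0.04 off [-0.1  0.2  0.9]
side {'sx': np.float64(-0.004978627267764635), 'sy': np.float64(-0.001532926760309105), 'zc': np.float64(0.060120221001895624), 'e': np.float64(0.0007868232736076858), 'n': np.int64(273), 'eb': np.float64(0.001396416932490027), 'bench': array([ 0.0047,  0.0011, -0.0029])}
top {'sx': np.float64(-0.005248798669257531), 'sy': np.float64(-0.0017250497228107492), 'zc': np.float64(0.05992252846153512), 'e': np.float64(0.0008264765474686322), 'n': np.int64(615), 'eb': np.float64(0.0015578370167814188), 'bench': array([ 0.0047,  0.0009, -0.003 ])}
```

```bash
cat > Lc.py <<'E'
from crank import *
cen=np.array([.5653,-.042]); ax=np.array([.5602,.1144])
def go(n,deg,step=20,zt=.004,thr=3.0):
    J=json.load(open("L.json"));F0=np.array(J["F0"]);phi=J["phi"];off=J["off"];z=J["z"];done=J["done"]
    for i in range(n):
        phi,log,off=crank(ax,phi,deg,z,F0,off,step=step,rate=.2,zturn=zt); z-=zt*deg/360; done+=deg
        a,b=[tilt(cloud(cams.capture(q)),cen,.033) for q in("side","top")]
        print('  done',done,'sy side %.4f top %.4f zc %.4f %.4f'%(a['sy'],b['sy'],a['zc'],b['zc']))
        json.dump(dict(F0=list(F0),phi=phi,off=list(off),done=done,z=z),open("L.json","w"))
        if (log[:,3]>thr).sum()>=2: break
E
python3 - <<'E'
from Lc import *
go(6,60)
E
```

```text
t19.44 a   20  Fr   1.0 Ft   0.5 Fz  -0.7  err mm -0.02 -0.42  0.04 off [-0.   0.2  0.8]
t19.69 a   40  Fr   2.4 Ft   1.3 Fz   0.6  err mm -0.21 -0.48  0.03 off [0.2 0.1 0.9]
t19.94 a   60  Fr   2.5 Ft   2.5 Fz   0.1  err mm -0.69 -0.51 -0.17 off [ 0.4 -0.   0.9]
  done 240 sy side -0.0009 top -0.0033 zc 0.0603 0.0598
t20.29 a   20  Fr   2.1 Ft   2.0 Fz   1.9  err mm -0.89 -0.16 -0.29 off [ 0.5 -0.2  1.1]
t20.54 a   40  Fr   1.2 Ft   2.1 Fz  -0.7  err mm -0.90  0.12 -0.23 off [ 0.5 -0.3  1. ]
t20.79 a   60  Fr   1.5 Ft   1.6 Fz  -1.3  err mm -0.64  0.36 -0.16 off [ 0.5 -0.5  0.9]
  done 300 sy side 0.0034 top 0.0002 zc 0.0601 0.0599
t21.14 a   20  Fr   0.8 Ft   2.7 Fz  -0.4  err mm -0.26  0.42 -0.02 off [ 0.5 -0.5  0.8]
t21.39 a   40  Fr   2.9 Ft   1.3 Fz  -0.4  err mm -0.14  0.48  0.07 off [ 0.2 -0.7  0.8]
t21.64 a   60  Fr   2.0 Ft   2.1 Fz  -0.2  err mm  0.12  0.48  0.09 off [ 0.  -0.8  0.8]
  done 360 sy side 0.0041 top -0.0042 zc 0.0602 0.0600
t21.99 a   20  Fr   0.4 Ft   1.1 Fz  -0.6  err mm  0.30  0.34  0.15 off [ 0.  -0.8  0.7]
t22.24 a   40  Fr   2.2 Ft  -0.2 Fz   0.2  err mm  0.32  0.39  0.19 off [-0.2 -0.7  0.7]
t22.49 a   60  Fr   1.9 Ft   0.3 Fz   0.4  err mm  0.50  0.39  0.16 off [-0.3 -0.6  0.8]
  done 420 sy side -0.0007 top 0.0018 zc 0.0604 0.0601
t22.84 a   20  Fr   2.0 Ft   0.9 Fz   0.2  err mm  0.58  0.22  0.16 off [-0.4 -0.4  0.8]
t23.09 a   40  Fr   1.5 Ft   1.0 Fz  -0.5  err mm  0.68  0.06  0.21 off [-0.5 -0.3  0.7]
t23.34 a   60  Fr   2.2 Ft   0.7 Fz   0.3  err mm  0.58 -0.08  0.26 off [-0.4 -0.1  0.8]
  done 480 sy side 0.0024 top -0.0019 zc 0.0600 0.0599
t23.69 a   20  Fr   1.8 Ft   0.9 Fz  -0.4  err mm  0.45 -0.24  0.22 off [-0.3  0.1  0.7]
t23.94 a   40  Fr   1.4 Ft   0.1 Fz   0.9  err mm  0.39 -0.44  0.19 off [-0.2  0.2  0.8]
t24.19 a   60  Fr   1.8 Ft   1.6 Fz  -0.4  err mm  0.18 -0.54  0.08 off [-0.1  0.3  0.8]
  done 540 sy side 0.0045 top 0.0037 zc 0.0600 0.0599
```

Run:
```python
from Lc import *
go(3,60)
```

```text
t24.54 a   20  Fr   2.1 Ft   2.0 Fz   0.1  err mm -0.05 -0.45  0.08 off [0.2 0.3 0.8]
t24.79 a   40  Fr   2.1 Ft   1.5 Fz   1.7  err mm -0.17 -0.49  0.18 off [0.3 0.2 0.9]
t25.04 a   60  Fr   2.0 Ft   2.3 Fz   3.6  err mm -0.40 -0.43  0.15 off [0.5 0.1 1.3]
  done 600 sy side 0.0022 top 0.0014 zc 0.0601 0.0600
t25.39 a   20  Fr   2.5 Ft   1.2 Fz   2.6  err mm -0.51 -0.19 -0.04 off [ 0.6 -0.2  1.6]
t25.64 a   40  Fr   2.4 Ft   1.7 Fz   2.9  err mm -0.69  0.01 -0.12 off [ 0.7 -0.4  1.9]
t25.89 a   60  Fr   1.9 Ft   1.0 Fz   2.4  err mm -0.72  0.22 -0.18 off [ 0.6 -0.6  2.1]
  done 660 sy side 0.0083 top 0.0022 zc 0.0602 0.0602
t26.24 a   20  Fr   1.7 Ft   0.5 Fz   0.9  err mm -0.39  0.26 -0.21 off [ 0.5 -0.7  2.2]
t26.49 a   40  Fr   2.2 Ft  -1.2 Fz   1.4  err mm -0.24  0.21 -0.08 off [ 0.4 -0.9  2.3]
t26.74 a   60  Fr   0.6 Ft  -2.1 Fz   3.8  err mm -0.10  0.12  0.01 off [ 0.3 -0.9  2.7]
  done 720 sy side 0.0091 top 0.0037 zc 0.0606 0.0604
```

```bash
cat > look.py <<'E'
from crank import *
def look(N=4,tag="wl"):
    cen=np.array([.5653,-.041])
    manip.set_gripper(.038); p=manip.state()["tool_pos"]
    manip.move_linear([p[0],p[1],.165],rate=.2)
    manip.move_linear([.40,-.045,.36],rate=.3,rot=ROT); manip.dwell(.15)
    st=manip.state()
    for n in("wrist","side","top"):
        T=[]
        for i in range(N):
            c=cams.capture(n); w=cloud(c,wristT(st,c) if n=="wrist" else None); t=tilt(w,cen,.033); T.append([t['sx'],t['sy'],t['zc']])
            if n=="wrist" and i==0:
                cv2.imwrite(f"pics/{tag}.png",c["image"])
                h=w[...,2]
                for y in (.105,-.18):
                    m=(h>.10)&(h<.15)&(np.hypot(w[...,0]-.563,w[...,1]-(.113 if y>0 else -.195))<.055); q=w[m]
                    if len(q)<20: continue
                    tt=np.percentile(q[:,2],95); k=q[q[:,2]>tt-.003]; print('knob',y,len(q),tt.round(4),((k.min(0)+k.max(0))/2).round(4),k.mean(0).round(4))
        print(n,np.mean(T,0).round(4),np.std(T,0).round(4))
    print(manip.state()["clock"])
E
python3 - <<'E'
from look import *
look(tag="wl1")
E
```

```text
knob 0.105 317 0.127 [0.5273 0.1008 0.1261] [0.527  0.1005 0.1261]
knob -0.18 318 0.1279 [ 0.5483 -0.1681  0.1269] [ 0.5472 -0.1682  0.1269]
wrist [-0.0053  0.0073  0.0604] [0.0001 0.0004 0.    ]
side [-0.0028  0.008   0.0605] [0.0012 0.0012 0.0001]
top [0.0025 0.006  0.0602] [0.0041 0.0017 0.0002]
29.6417
```

Run:
```python
from look import *
def do(k,ax,zt,deg,step,zturn):
    d=k-ax; phi0=np.arctan2(d[1],d[0]); print(np.linalg.norm(d))
    manip.move_linear([*k,.17],rate=.3,rot=ROT)
    z=zt-.036
    manip.move_linear([*k,z],rate=.15); manip.dwell(.1)
    F0=manip.state()["contact_force"]
    manip.set_gripper(.0,12); s=manip.state(); print(s["clock"],s["gripper_width"],s["contact_force"]-F0)
    r=crank(ax,phi0,deg,z,F0,step=step,rate=.2,zturn=zturn)
    manip.set_gripper(.038); p=manip.state()["tool_pos"]
    manip.move_linear([p[0],p[1],.17],rate=.25)
do(np.array([.5271,.1008]),np.array([.5602,.1140]),.1270,-126,-18,.0015)
do(np.array([.5480,-.1680]),np.array([.5704,-.1962]),.1279,77,18,.001)
look(tag="wl2")
```

```text
0.03563495474951527
31.8833 0.01956310908482061 [-0.49091877  1.97155306  3.13745718]
t32.13 a  -18  Fr   0.9 Ft   2.5 Fz   5.7  err mm  0.20 -0.09  0.62 off [-0.1 -0.1  0.6]
t32.38 a  -36  Fr  -0.4 Ft  -0.1 Fz   2.3  err mm  0.18 -0.10  0.01 off [-0.  -0.   0.8]
t32.63 a  -54  Fr  -1.1 Ft  -0.1 Fz   0.7  err mm  0.09 -0.03 -0.27 off [-0.   0.1  0.9]
t32.88 a  -72  Fr  -0.5 Ft  -1.1 Fz  -0.8  err mm  0.03 -0.08 -0.31 off [-0.   0.1  0.8]
t33.13 a  -90  Fr   0.6 Ft  -1.8 Fz  -0.9  err mm  0.15  0.00 -0.24 off [-0.   0.1  0.7]
t33.38 a -108  Fr   0.4 Ft  -0.7 Fz  -0.9  err mm  0.21  0.21 -0.14 off [0.  0.  0.6]
t33.63 a -126  Fr   0.9 Ft  -1.2 Fz  -2.1  err mm  0.14  0.39 -0.10 off [ 0.1 -0.   0.4]
0.0360138862107382
36.7833 0.019724849931381478 [ 0.06312827 -0.20939732  3.47058923]
t37.03 a   19  Fr   2.7 Ft  -0.8 Fz   6.6  err mm  0.56  0.63  0.87 off [-0.1  0.3  0.7]
t37.28 a   38  Fr   2.7 Ft   0.4 Fz   4.5  err mm  0.41  0.49  0.24 off [-0.1  0.5  1.1]
t37.53 a   58  Fr   3.9 Ft  -0.5 Fz   2.5  err mm  0.08  0.38 -0.10 off [0.  0.9 1.4]
t37.78 a   77  Fr   3.2 Ft  -2.3 Fz   1.0  err mm -0.07  0.27 -0.31 off [0.2 1.1 1.5]
wrist [-0.0059 -0.0009  0.0602] [0.0004 0.0003 0.    ]
side [-0.0037  0.002   0.0604] [0.0008 0.0013 0.    ]
top [0.0017 0.0002 0.0601] [0.0081 0.0038 0.0004]
41.075
```

Run:
```python
from crank import *
cen=np.array([.5653,-.041]); st=manip.state()
for n in("wrist","side"):
  T=[]
  for i in range(8):
    c=cams.capture(n); w=cloud(c,wristT(st,c) if n=="wrist" else None); t=tilt(w,cen,.033);T.append([t['sy']*1e3,t['zc']*1e3])
  print(n,np.mean(T,0),np.std(T,0)); 
  cv2.imwrite(f"pics/f_{n}.png",c["image"] if n=="wrist" else cv2.resize(c["image"][150:290,180:330],None,fx=5,fy=5))
h=dict(np.load("w2.npz"));
```

```text
wrist [-0.65614792 60.17705039] [0.5028952  0.02622962]
side [-4.68054598e-02  6.04018476e+01] [0.95520082 0.04980211]
```

View pics/f_side.png

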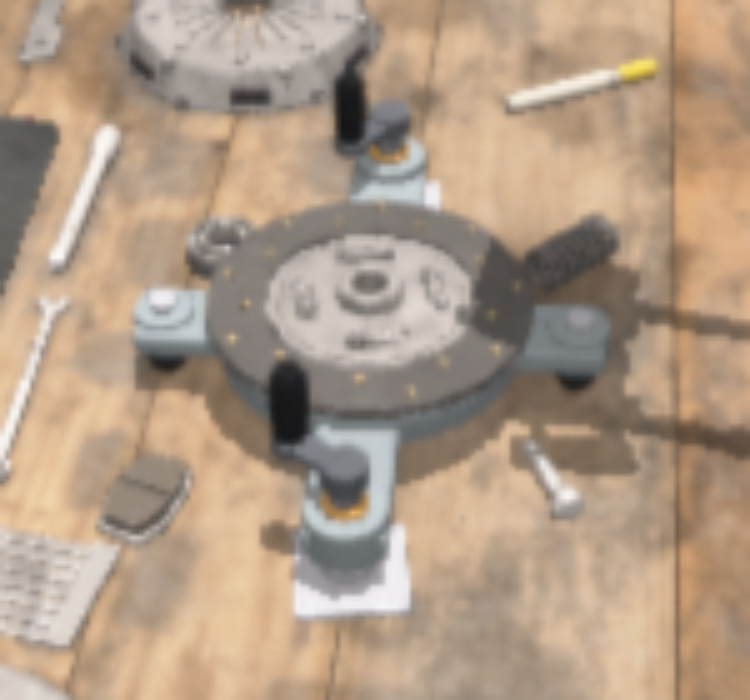

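View pics/f_wrist.png

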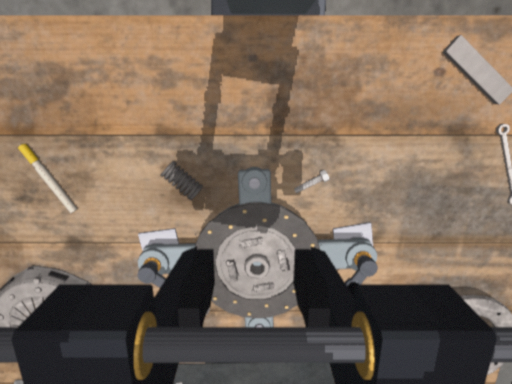

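Run:
```python
from cell import manip, order
s=manip.state();print(s["clock"],s["contact_force"]);order.close_job()
```

```text
41.875 [ 0.18906639  0.46138759 -0.06320733]
the job is handed in; nothing more can be done
```

I cranked both screws down and the stand now measures level. I estimate its weight is shared over all four feet, but I did not test that directly. The job was handed in at 41.9 s with the gripper clear of everything.

**What I did:**
- The stand started leaning right, with the left side about 4 mm high at the screw. I turned the right screw down about 375° until the stand was level.
- I then turned the left screw down 720°. It seems to have met its packing at about 580°, but the crank force showed no clear rise there. I judged it from the knob no longer sinking and the stand tilting.
- That put the left screw about 1.5 mm past touching, with the left side high. I backed it off 126° and turned the right screw down a further 77°.

**Last checks:**
- **Level:** The side-to-side slope reads −0.0007 from the wrist camera and about 0 from the side camera, against about 0.026 at the start. The noise is about 0.001.
- **Front-to-back:** The slope reads −0.006 to +0.002 depending on the camera. The screws cannot change it, and it read about the same at the start.
- **Load sharing:** By turn count the screws sit about 1.0 mm past touching. The stand's measured lift of about 0.2 mm suggests 0.7 to 0.8 mm. The two disagree a little, but both are short of the 2 mm that would lift the fixed feet. I did no rocking test.
- **Small parts and forces:** I saw no change in where the small parts lie. Tool forces stayed under about 7 N at every reading.

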